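# Pop the reader's lid

### The job

Open the cuvette reader that has the yellow lid: press the white pad on its lid in once until it clicks, let go so that the lid pops up, and watch that it stays open by itself for a second or two without holding it or pressing it again. Then press that reader's green key fully down to confirm it, and move clear. Use the fingertips only: pick nothing up, and leave the reader with the blue lid and everything else on the bench alone.

Things in the scene. Friction and masses are not known exactly. Their poses are not given: they have to be found in the camera images.
- yellow: Benchtop cuvette reader with a yellow lid and yellow trim line, the reader to open: white box 170 x 130 x 70 mm (x, y, z), fixed to the bench. Origin under its centre, z up; its -x end (about towards the robot) is a flat deck 60 mm long at 70 mm height with a small dark display and a green key; the lid covers the +x part.
- yellow_pad (a point): Top centre of the round white press pad (20 mm across, 2 mm high) on the yellow lid, 14 mm in from the lid's free edge; 87 mm above the bench when shut; it moves with the lid. The lid is a flat plate 92 x 84 x 8 mm, its underside 7 mm above the box when shut; hinge axis along the reader's y at its +x end, 78 mm from the pad, 77 mm above the bench; the free edge faces -x.
- yellow_lid (a joint): Angle of the yellow lid (rad). 0: shut and latched; 1.3: popped fully open; negative: pressed in, end stop at -0.065 (pad 5 mm lower). Push-push latch: pressing the pad to the stop (about 3 N; at least 4 mm down) and letting go makes it spring open in about 1 s. Pressing the open lid down to its stop latches it shut again.
- yellow_edge (a point): Middle of the yellow lid's free edge (far from its hinge): 81 mm above the bench when shut, about 165 mm when popped, the lid then leaning back over the reader's +x end. The rising lid follows a finger that stays over it with about 2 N: draw the finger up and towards the reader's -x.
- yellow_pin (a joint): Sideways position (m) of the small pin inside the yellow lid's latch, mostly hidden, not to be touched: 0 latched, up to +0.0075 pressed in, -0.008 to -0.009 once the lid has popped; it stays there unless the lid is pressed shut again.
- yellow_key_top (a point): Top centre of the yellow reader's round green key (18 mm across) on the deck, 91 mm above the bench when up, at -55, -36 mm (x, y) from the reader's centre; it moves with the key. Its black collar is 34 mm across, top 82 mm above the bench.
- yellow_key (a joint): Travel of the yellow reader's green key (m): 0 up, 0.005 fully down (5 N); it springs back.
- blue: Benchtop cuvette reader with a blue lid and blue trim line, the other reader, to be left alone: white box 170 x 130 x 70 mm (x, y, z), fixed to the bench. Origin under its centre, z up; its -x end (about towards the robot) is a flat deck 60 mm long at 70 mm height with a small dark display and a green key; the lid covers the +x part.
- blue_pad (a point): Top centre of the round white press pad (20 mm across, 2 mm high) on the blue lid, 14 mm in from the lid's free edge; 87 mm above the bench when shut; it moves with the lid. The lid is a flat plate 92 x 84 x 8 mm, its underside 7 mm above the box when shut; hinge axis along the reader's y at its +x end, 78 mm from the pad, 77 mm above the bench; the free edge faces -x.
- blue_lid (a joint): Angle of the blue lid (rad). 0: shut and latched; 1.3: popped fully open; negative: pressed in, end stop at -0.065 (pad 5 mm lower). Push-push latch: pressing the pad to the stop (about 3 N; at least 4 mm down) and letting go makes it spring open in about 1 s. Pressing the open lid down to its stop latches it shut again.
- blue_edge (a point): Middle of the blue lid's free edge (far from its hinge): 81 mm above the bench when shut, about 165 mm when popped, the lid then leaning back over the reader's +x end. The rising lid follows a finger that stays over it with about 2 N: draw the finger up and towards the reader's -x.
- blue_pin (a joint): Sideways position (m) of the small pin inside the blue lid's latch, mostly hidden, not to be touched: 0 latched, up to +0.0075 pressed in, -0.008 to -0.009 once the lid has popped; it stays there unless the lid is pressed shut again.
- blue_key_top (a point): Top centre of the blue reader's round green key (18 mm across) on the deck, 91 mm above the bench when up, at -55, -36 mm (x, y) from the reader's centre; it moves with the key. Its black collar is 34 mm across, top 82 mm above the bench.
- blue_key (a joint): Travel of the blue reader's green key (m): 0 up, 0.005 fully down (5 N); it springs back.
- jar: Loose bystander: small white jar with blue cap, 40 mm across, 62 mm tall; origin under its centre.
- reagent: Loose bystander: amber bottle with red cap, 64 mm across, 135 mm tall; origin under its centre.
- beaker: Loose bystander: glass beaker, 72 mm across, 85 mm tall; origin under its centre.
- tipbox: Loose bystander: blue pipette-tip box with clear cover, 85 x 120 x 68 mm; origin under its centre.
- timer: Loose bystander: red bench timer, 55 x 65 x 23 mm; origin under its centre.
- spatula: Loose bystander: spatula with black handle, 170 mm long, lying flat; origin at its underside near the middle.
- rack: Loose bystander: orange tube rack with capped tubes, 55 x 170 x 70 mm; origin under its centre.

How it is judged (in metres and radians):
On the way, in this order (a step that is already met when the one before it is completed fails the run):
1. the yellow lid's pad is pressed in past the click (lid joint below -0.045) (value of joint yellow_lid below -0.045 rad), for 0.02 s.
2. the yellow lid has popped up (over 1.1 rad) and stands open by itself, untouched, for 1 s (value of joint yellow_lid above 1.1 rad and contact force between each of the fingers, the arm and yellow below 0.2 N), for 1 s.
3. the yellow reader's green key is pressed at least 4 of its 5 mm with the lid open (value of joint yellow_key above 0.004 m and value of joint yellow_lid above 1.1 rad), for 0.02 s.
At the end, for the whole second after the job is handed in: The yellow lid stands open by itself (over 1.1 rad), its green key is up again (within 1.5 mm), the blue lid is still latched shut (within 0.05 rad) with its key up, and all bystanders are at rest where they stood (value of joint yellow_lid between 1.1 and 1.4 rad and value of joint each of yellow_key, blue_key below 0.0015 m and value of joint yellow_pin below -0.006 m and not (value of joint blue_lid below -0.02 rad) and value of joint blue_lid below 0.05 rad and linear speed of each of jar, reagent, beaker, tipbox, timer, spatula, rack below 0.02 m/s); the robot touches nothing.
It fails at once if the yellow lid is pressed shut again after it has popped (more than one press) (value of joint yellow_pin below -0.006 m and value of joint yellow_lid below 0.1 rad).
It fails at once if the popped yellow lid is held, pinched or pushed (over 6 N) (value of joint yellow_lid above 0.3 rad and contact force between any of the fingers, the arm and yellow_lid above 6 N).
It fails at once if the green key is pressed before the lid has popped (value of joint yellow_key above 0.0025 m and value of joint yellow_lid below 1 rad).
It fails at once if the blue reader is pressed, opened or pushed against (over 3 N) (value of joint blue_lid above 0.05 rad or value of joint blue_lid below -0.02 rad or value of joint blue_key above 0.002 m or contact force between any of the fingers, the arm and blue above 3 N).
It fails at once if a bystander is carried, knocked or shifted by more than 25 mm (distance of any of jar, reagent, beaker, tipbox, timer, spatula, rack from where it was at the start of the episode above 0.025 m).
It also fails if it takes over 42 s, if anything falls off the work surface, if the arm or the gripper's body presses on something with over 40 N, if the wrist force passes 120 N, or if a joint passes its speed limit or range.

### The arm

A 6-joint arm with a two-finger parallel gripper is mounted at the origin on the work surface. World frame = base frame: x ahead of the robot, y to its left, z up, the work surface at z = 0. Lengths are in m, angles in degrees, forces in N, time in s.
With the tool pointing down it reaches from about 0.275 to 1 m from the base axis. Payload 8.4 kg.
Tool frame: the origin (TCP) lies between the finger pads; the fingertips stand 22 mm ahead of it and the grasp point (between the pads) lies 3 mm ahead of it; z points along the fingers, y is the line along which they close (so a half turn about z gives the same grasp; the last joint's range is limited). The gripper opens to 85 mm and grips with 20 to 120 N. Pads are 22 mm wide; open, the fingers measure 114 mm over their backs; the gripper's body (76 mm by 85 mm) begins 54 mm behind the grasp point. The pads swing forward as they close: fully open they stand 13 mm farther back than shut.
Start: joints at [72.17, 20.225, 93.587, -0, 66.188, -0.138], TCP at [0.19, 0.595, 0.253] pointing down, gripper open.
Joint ranges: [-150.9, 150.9], [-52.94, 120.26], [3.33, 152.33], [-74.26, 254.26], [0, 154.13], [-172.89, 172.89]. Speed limits (degrees/s): [127.2, 127.2, 159.86, 180, 180, 180].

### API

Orientations are given as [roll, pitch, yaw] about the fixed x, y, z axes, in that order (R = Rz(yaw) Ry(pitch) Rx(roll)).
In Python, from cell import ctrl gives the robot as it stands.
- The arm moves only by the tool drive_effector, called after "Emit:" by a JSON object that holds its "fn" and its "kwargs", one argument or row to a line. Schema: {"type":"object","properties":{"plan":{"type":"array","items":{"type":"array","items":{"type":"number"},"minItems":5,"maxItems":5},"minItems":1,"maxItems":8},"grip_force":{"type":"number"},"only":{"type":"string"},"quiet":{"type":"boolean"},"lines":{"type":"string"}},"required":["plan"],"additionalProperties":false}. plan is a list of rows, 1 to 8 of them, each of 5 numbers: the opening from 0.0 (shut) to 1.0 (fully open), then dx, dy, dz in shares of the most that a row can go, 1 being 50 mm, then a turn about the tool's z in units of 2 degrees; each row shifts and turns the commanded pose from where the row before left it, along the tool's axes as they then stand; what a row does not reach is not made up. A row lasts 1/10 s, in which the tool goes at most 0.05 m and 8.59 degrees, less where a joint would pass 70% of its speed; a pose out of reach is approached as far as the arm can. The fingers move at their own pace and stop on an object; grip_force is the grip in N (left out, the last holds). Time passes only in rows, so rows that do not move let the fingers close. The tool returns the time, the measured TCP pose, the force, the opening and the grip force at its end. only (a regular expression) keeps the lines of the reply that match it, lines (a string "A,B") keeps lines A to B, and quiet returns only ok. Input that does not fit is refused with a message, and nothing moves.
- ctrl.get_state(): the state, without advancing time (a new reading comes with each control period).
- ctrl.snapshot(name): name is "scene" or "top" or "wrist"; returns a dict with "pixels" (384x512x3 uint8, blue, green, red), "mtx" (3x3 intrinsics, pixels), "world_to_cam" (4x4, takes a point from world to camera coordinates). Camera axes: x right, y down, z forward; pixel columns grow to the right and rows downward; lengths in m; the calibration is good to about 2 mm. The wrist camera is an equidistant fisheye: a pixel r from the principal point sees the ray r / f radians off the axis. A picture is of the moment at which its call begins. There is no depth.
- ctrl.finish_job(): hands the job in; it is judged then, once.
The state is a dict: "time_s": time; "q": joint angles; "joint_vel": joint speeds; "effort": joint torques, N m; "tcp_pos": TCP position; "ee_rot": TCP orientation; "wrist_force": force on the tool from outside, world axes, zero at the start; "ft_torque": the same for the moment, N m; "grip_width": opening from 0.0 (shut) to 1.0 (fully open); "grasp_force": force on a finger pad.
Only numpy, scipy, OpenCV 4.12 (cv2) and the standard library are available. Lean on these libraries where they do the work, as an engineer would, in place of code of your own. Each camera call takes 0.05 s, during which the arm holds its last target. There are 200 camera calls.

## Working session

There is one attempt and no reset: what is moved stays moved. The work goes in short steps, Python scripts to look and compute and a tool call to move; the robot and the scene stay as the last step left them, time stands still between calls to the robot, and variables do not carry over. Pictures are saved under pics/ and viewed, at most 10 in all, crops included, and the job is handed in when it is done.

```bash
ls; mkdir -p pics
```

Run:
```python
from cell import ctrl
import cv2,numpy as np
for n in("scene","top"):
    s=ctrl.snapshot(n); cv2.imwrite(f"pics/{n}.png",s["pixels"]); np.savez(f"pics/{n}.npz",**{k:s[k] for k in("mtx","world_to_cam")}); print(n,s["mtx"].tolist(),np.round(s["world_to_cam"],4).tolist())
st=ctrl.get_state();print(st["time_s"],st["tcp_pos"],st["ee_rot"],st["wrist_force"])
```

```text
cell.py
pics
scene [[364.47130968233864, 0.0, 252.59638864654787], [0.0, 364.47130968233864, 198.36258851620096], [0.0, 0.0, 1.0]] [[0.5488, 0.8359, -0.0077, -0.3224], [0.51, -0.3421, -0.7892, -0.2094], [-0.6624, 0.4292, -0.614, 1.4077], [0.0, 0.0, 0.0, 1.0]]
top [[439.88462023713174, 0.0, 257.5547019080668], [0.0, 439.88462023713174, 200.49791127383935], [0.0, 0.0, 1.0]] [[0.0291, -0.9995, 0.0084, -0.0081], [-0.9899, -0.03, -0.1386, 0.6155], [0.1388, -0.0043, -0.9903, 1.3726], [0.0, 0.0, 0.0, 1.0]]
0.1 [0.18982988 0.59504068 0.2526218 ] [-1.79926356e+02  7.74061084e-05  1.62305437e+02] [ 0.02620599 -0.14982305  0.86480747]
```

View pics/scene.png

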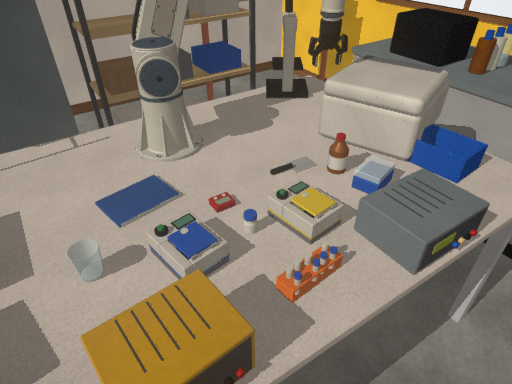

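View pics/top.png

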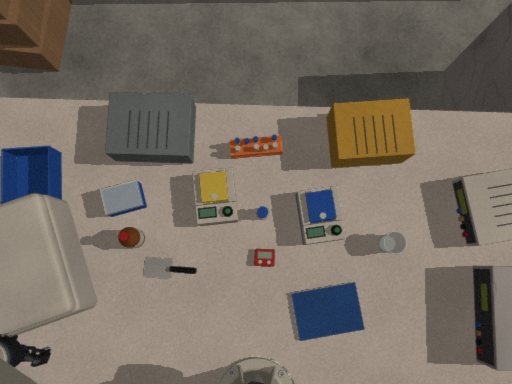

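The scene view shows the yellow reader around (305,208) and the blue one around (187,243). In the top view yellow is around (215,197) with its green key near (228,211). I'll enlarge both to read points.

Run:
```python
import cv2,numpy as np
a=cv2.imread("pics/scene.png")[165:245,255:355];b=cv2.imread("pics/top.png")[160:230,180:280]
a=cv2.resize(a,None,fx=7,fy=7,interpolation=cv2.INTER_CUBIC);b=cv2.resize(b,None,fx=8,fy=8,interpolation=cv2.INTER_CUBIC)
cv2.imwrite("pics/sc.png",a);cv2.imwrite("pics/tc.png",b)
```

```text
(no output)
```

View pics/sc.png

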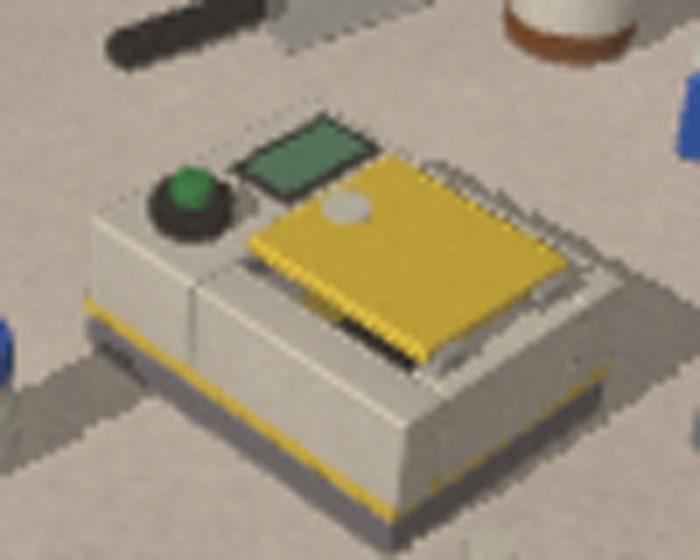

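View pics/tc.png

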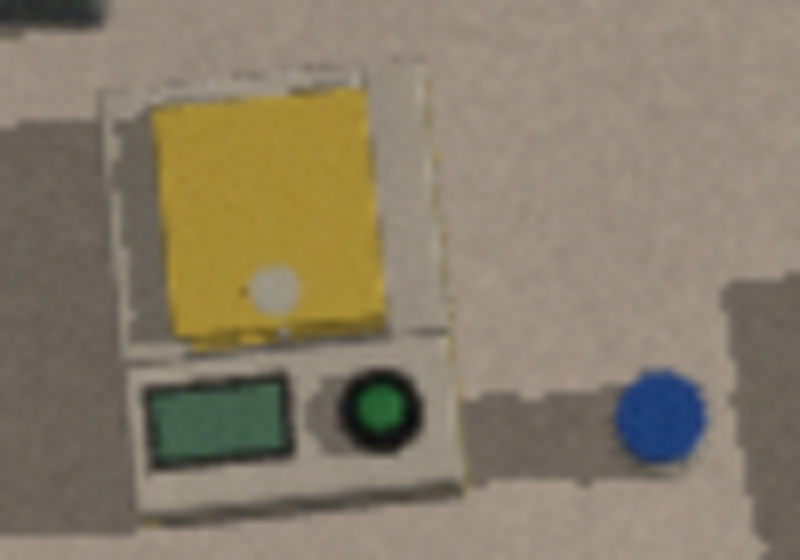

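Scene crop: pad centre (346,207), key top (193,181), lid corners (393,157), (250,240), (425,355), (570,265). Top crop: pad (275,289), key (381,406), lid corners (176,337), (384,325), (365,88), (152,108).

Create h.py:
```python
import cv2,numpy as np
C={n:np.load(f"pics/{n}.npz") for n in("scene","top")}
P={n:c["mtx"]@c["world_to_cam"][:3] for n,c in C.items()}
def tri(a,b):
    X=cv2.triangulatePoints(P["scene"],P["top"],np.array(a,float).reshape(2,1),np.array(b,float).reshape(2,1)); return X[:3,0]/X[3,0]
def at(n,p,z):
    M=P[n]; A=np.column_stack([M[:,0],M[:,1],-np.array([*p,1.])]); return np.linalg.solve(A,-(M[:,2]*z+M[:,3]))[:2]
```

Run:
```python
from h import *
sc=lambda u,v:((u+.5)/7-.5+255,(v+.5)/7-.5+165)
tc=lambda u,v:((u+.5)/8-.5+180,(v+.5)/8-.5+160)
for n,a,b,z in[("pad",(346,207),(275,289),.087),("key",(193,181),(381,406),.091),("f+",(393,157),(176,337),.085),("f-",(250,240),(384,325),.085),("h-",(425,355),(365,88),.085),("h+",(570,265),(152,108),.085)]:
    print(n,tri(sc(*a),tc(*b)).round(4),at("scene",sc(*a),z).round(4),at("top",tc(*b),z).round(4))
```

```text
pad [0.6208 0.1475 0.0865] [0.6217 0.1479] [0.6203 0.1468]
key [0.5761 0.1046 0.0893] [0.5786 0.1049] [0.5752 0.1035]
f+ [0.6018 0.1863 0.0834] [0.6044 0.1871] [0.6005 0.1847]
f- [0.6096 0.1061 0.0805] [0.6154 0.1052] [0.6077 0.104 ]
h- [0.7029 0.1163 0.0828] [0.7056 0.1162] [0.7016 0.1151]
h+ [0.6924 0.1997 0.0813] [0.6961 0.1974] [0.691  0.1984]
```
Heights consistent. Pad at (0.621,0.1475). Yaw: h- minus f-: (0.0945, 0.0105) → ~ 6.5deg; h+ - f+: (.091,.0125)→7.8. Roughly 7 deg. Check: key - pad in reader frame: pad at x = ? hinge at 78 mm... lid from pad: hinge x = pad+78; key y=-36; pad y: lid centre y0=0 presumably; dx? R(7°)·(dx,-36): y-difference -0.043= dx sin7 -36cos7 → dx=-58?; x: dx*.993+ 36*.122=+4.4 → -45 → dx=-49.6. Free edge at box: lid 92 long from hinge; pad ~? fine. With dx=-50: y = -6.1-35.7=-41.8. ok.

Triangulated heights agree with the text (pad 0.0865, key 0.089). The pad is at (0.621, 0.147), the key at (0.576, 0.104), and the reader yaw is about 7°. I'll leave the white box's side along -y first, shutting the fingers and rising a little.

The rows are not in the units I measure in: shifts go in shares of 50 mm and turns go in units of 2 degrees. I convert before sending: -0.01 m is -0.2, -0.038 m is -0.76.

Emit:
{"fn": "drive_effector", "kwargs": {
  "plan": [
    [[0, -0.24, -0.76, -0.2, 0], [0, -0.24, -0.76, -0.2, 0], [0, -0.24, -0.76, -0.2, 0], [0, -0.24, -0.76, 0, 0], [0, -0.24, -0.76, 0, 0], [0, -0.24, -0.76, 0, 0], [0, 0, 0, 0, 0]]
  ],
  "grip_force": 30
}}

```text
refused: plan[0]: the value is too long (schema: maxItems 5). Nothing was moved.
```

Nothing moved. I misread the format; it is a list of rows, each a list of 5 numbers. Resending.

Emit:
{"fn": "drive_effector", "kwargs": {
  "plan": [
    [0, -0.24, -0.76, -0.2, 0],
    [0, -0.24, -0.76, -0.2, 0],
    [0, -0.24, -0.76, -0.2, 0],
    [0, -0.24, -0.76, 0, 0],
    [0, -0.24, -0.76, 0, 0],
    [0, -0.24, -0.76, 0, 0],
    [0, 0, 0, 0, 0]
  ],
  "grip_force": 30
}}

```text
time_s: 0.8
tcp_pos: [0.1884, 0.3519, 0.2827]
ee_rot: [-179.8, 0.0, 162.2]
wrist_force: [0.0, 0.2, -0.2]
grip_width: 0.0
grasp_force: 0.0
```

Add to h.py:
```python
def go(x,y,z):
    from cell import ctrl; from scipy.spatial.transform import Rotation as R
    s=ctrl.get_state(); r=R.from_euler("xyz",s["ee_rot"],degrees=True)
    print("t",s["time_s"],"tcp",s["tcp_pos"].round(4),"rot",np.round(s["ee_rot"],1),"F",np.round(s["wrist_force"],2),"tool d",r.inv().apply(np.array([x,y,z])-s["tcp_pos"]).round(4))
```

```bash
python3 -c "
from h import go;go(.617,.147,.17)"
```

```text
t 0.8 tcp [0.1884 0.3519 0.2827] rot [-179.8    0.   162.2] F [ 0.03  0.18 -0.19] tool d [-0.4707 -0.064   0.1129]
```

Converted, -0.042 m is -0.84, 0.01 m is 0.2.

Emit:
{"fn": "drive_effector", "kwargs": {
  "plan": [
    [0, -0.84, -0.12, 0, 0],
    [0, -0.84, -0.12, 0, 0],
    [0, -0.84, -0.12, 0, 0],
    [0, -0.84, -0.12, 0, 0],
    [0, -0.84, -0.12, 0, 0],
    [0, -0.84, -0.12, 0, 0],
    [0, -0.84, -0.12, 0, 0],
    [0, -0.84, -0.12, 0.2, 0]
  ],
  "quiet": true
}}

```text
ok
```

Emit:
{"fn": "drive_effector", "kwargs": {
  "plan": [
    [0, -0.68, -0.08, 0.5, 0],
    [0, -0.68, -0.08, 0.5, 0],
    [0, -0.68, -0.08, 0.5, 0],
    [0, -0.66, -0.08, 0.54, 0],
    [0, 0, 0, 0, 0],
    [0, 0, 0, 0, 0]
  ]
}}

```text
time_s: 2.2
tcp_pos: [0.6183, 0.152, 0.1699]
ee_rot: [-179.9, -0.1, 162.2]
wrist_force: [0.8, -0.3, 1.2]
grip_width: -0.0
grasp_force: 0.0
```

Run:
```python
from h import *
go(.6215,.147,.13)
from cell import ctrl
for n in("scene","wrist"):
    s=ctrl.snapshot(n);np.savez(f"pics/{n}2.npz",**{k:s[k] for k in("mtx","world_to_cam")});cv2.imwrite(f"pics/{n}2.png",s["pixels"])
a=cv2.resize(cv2.imread("pics/scene2.png")[125:245,235:365],None,fx=4,fy=4,interpolation=cv2.INTER_CUBIC)
cv2.imwrite("pics/c2.png",a)
```

```text
t 2.2 tcp [0.6183 0.152  0.1699] rot [-1.799e+02 -1.000e-01  1.622e+02] F [ 0.84 -0.27  1.19] tool d [-0.0047 -0.0038  0.0399]
```

View pics/c2.png

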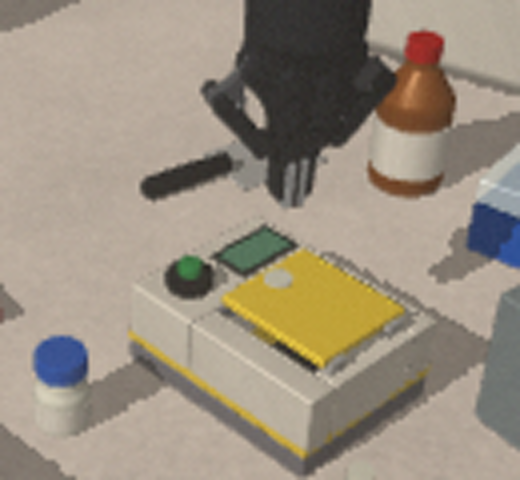

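View pics/wrist2.png

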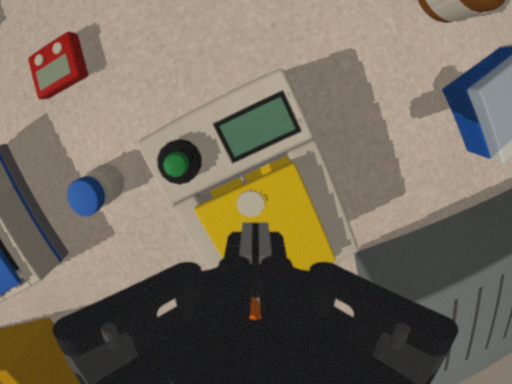

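The fingertips stand above the lid in the scene view. The wrist view shows the pad at (251,204) and the key top at (176,165). I'll check both against the estimate.

Run:
```python
from h import *
w=np.load("pics/wrist2.npz");K=w["mtx"];T=np.linalg.inv(w["world_to_cam"])
for n,p,z in(("pad",(251,203.5),.087),("key",(176,164),.091)):
    d=np.array([p[0]-K[0,2],p[1]-K[1,2]]);r=np.hypot(*d);t=r/K[0,0]
    v=T[:3,:3]@np.array([*(d/r*np.sin(t)),np.cos(t)]);c=T[:3,3];print(n,(c+v*(z-c[2])/v[2]).round(4),c.round(3))
```

```text
pad [0.6224 0.1479 0.087 ] [0.55  0.174 0.292]
key [0.5767 0.1067 0.091 ] [0.55  0.174 0.292]
```

All three views agree within 2 mm. Going down to just above the pad, then pressing in small steps.

Emit:
{"fn": "drive_effector", "kwargs": {
  "plan": [
    [0, -0.09, -0.07, 0.4, 0],
    [0, 0, 0, 0.4, 0],
    [0, 0, 0, 0.3, 0],
    [0, 0, 0, 0, 0],
    [0, 0, 0, 0, 0]
  ]
}}

```text
time_s: 2.8
tcp_pos: [0.6217, 0.148, 0.1171]
ee_rot: [180.0, 0.0, 162.3]
wrist_force: [0.0, 0.5, -0.1]
grip_width: 0.002
grasp_force: 0.0
```

```bash
python3 -c "
from h import go;go(.6215,.1475,.104)"
```

```text
t 2.8 tcp [0.6217 0.148  0.1171] rot [180.    0.  162.3] F [ 0.03  0.46 -0.12] tool d [ 0.0001 -0.0006  0.0131]
```

Converted, 0.004 m is 0.08, 0.003 m is 0.06.

Emit:
{"fn": "drive_effector", "kwargs": {
  "plan": [
    [0, 0, 0, 0.08, 0],
    [0, 0, 0, 0.06, 0],
    [0, 0, 0, 0.04, 0],
    [0, 0, 0, 0, 0],
    [0, 0, 0, 0, 0]
  ]
}}

```text
time_s: 3.3
tcp_pos: [0.622, 0.1477, 0.1076]
ee_rot: [180.0, 0.0, 162.3]
wrist_force: [-0.4, 0.6, 2.0]
grip_width: 0.003
grasp_force: 1.1
```

Emit:
{"fn": "drive_effector", "kwargs": {
  "plan": [
    [0, 0, 0, 0.04, 0],
    [0, 0, 0, 0.02, 0],
    [0, 0, 0, 0, 0],
    [0, 0, 0, 0, 0]
  ]
}}

```text
time_s: 3.7
tcp_pos: [0.6218, 0.1476, 0.1044]
ee_rot: [180.0, 0.0, 162.3]
wrist_force: [-1.3, 1.0, 6.2]
grip_width: -0.004
grasp_force: 2.4
```

```bash
python3 -c "
from h import go;go(.6215,.1475,.104)"
```

```text
t 3.7 tcp [0.6218 0.1476 0.1044] rot [180.    0.  162.3] F [-1.34  1.05  6.23] tool d [ 0.0002 -0.0002  0.0004]
```

Force 6.2 N with 4.6 mm of travel, so it's at or near the stop. One more millimetre, then I'll retract up and towards -x, faster than the lid.

Converted, 0.001 m is 0.02.

Emit:
{"fn": "drive_effector", "kwargs": {
  "plan": [
    [0, 0, 0, 0.02, 0],
    [0, 0, 0, 0, 0]
  ]
}}

```text
time_s: 3.9
tcp_pos: [0.6218, 0.1476, 0.1042]
ee_rot: [180.0, 0.0, 162.3]
wrist_force: [-3.2, 0.1, 11.4]
grip_width: -0.001
grasp_force: 6.0
```

Emit:
{"fn": "drive_effector", "kwargs": {
  "plan": [
    [0, 0, 0, -0.4, 0],
    [0, 0.2, -0.06, -0.6, 0],
    [0, 0.4, -0.12, -0.6, 0],
    [0, 0.5, -0.16, -0.5, 0],
    [0, 0.5, -0.16, -0.4, 0],
    [0, 0.5, -0.16, 0, 0],
    [0, 0.5, -0.16, 0, 0],
    [0, 0, 0, 0, 0]
  ]
}}

```text
time_s: 4.7
tcp_pos: [0.4823, 0.1475, 0.2279]
ee_rot: [-179.9, -0.1, 162.3]
wrist_force: [0.5, -0.5, -0.1]
grip_width: -0.001
grasp_force: 0.0
```

Emit:
{"fn": "drive_effector", "kwargs": {
  "plan": [
    [0, 0, 0, 0, 0],
    [0, 0, 0, 0, 0],
    [0, 0, 0, 0, 0],
    [0, 0, 0, 0, 0],
    [0, 0, 0, 0, 0],
    [0, 0, 0, 0, 0],
    [0, 0, 0, 0, 0],
    [0, 0, 0, 0, 0]
  ],
  "quiet": true
}}

```text
ok
```

Run:
```python
from h import *
go(.5765,.1055,.13)
from cell import ctrl
s=ctrl.snapshot("scene")
cv2.imwrite("pics/c3.png",cv2.resize(s["pixels"][125:245,235:365],None,fx=4,fy=4,interpolation=cv2.INTER_CUBIC))
```

```text
t 5.5 tcp [0.4854 0.148  0.2283] rot [-180.    -0.   162.3] F [ 0.19 -0.69 -0.01] tool d [-0.0997 -0.0128  0.0983]
```

View pics/c3.png

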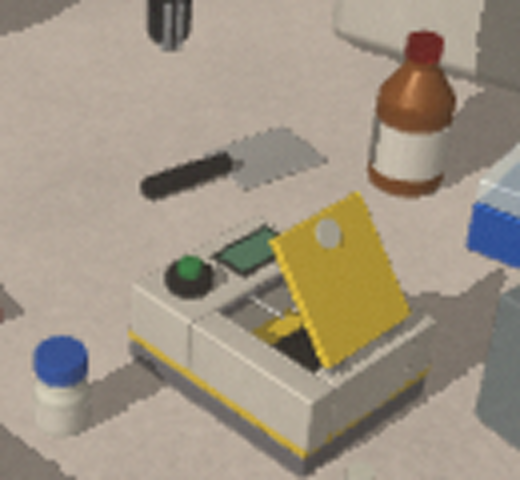

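The lid has popped, with its free corners at (272,243) and (358,193), and the fingers are clear. I'll wait two seconds and check that it stays there.

Emit:
{"fn": "drive_effector", "kwargs": {
  "plan": [
    [0, 0, 0, 0, 0],
    [0, 0, 0, 0, 0],
    [0, 0, 0, 0, 0],
    [0, 0, 0, 0, 0],
    [0, 0, 0, 0, 0],
    [0, 0, 0, 0, 0],
    [0, 0, 0, 0, 0],
    [0, 0, 0, 0, 0]
  ],
  "quiet": true
}}

```text
ok
```

Emit:
{"fn": "drive_effector", "kwargs": {
  "plan": [
    [0, 0, 0, 0, 0],
    [0, 0, 0, 0, 0],
    [0, 0, 0, 0, 0],
    [0, 0, 0, 0, 0],
    [0, 0, 0, 0, 0],
    [0, 0, 0, 0, 0],
    [0, 0, 0, 0, 0],
    [0, 0, 0, 0, 0]
  ],
  "quiet": true
}}

```text
ok
```

Run:
```python
from h import *
go(.5765,.1055,.13)
from cell import ctrl
a=ctrl.snapshot("scene")["pixels"];b=ctrl.snapshot("top")["pixels"]
A=cv2.resize(a[125:245,235:365],None,fx=4,fy=4,interpolation=cv2.INTER_CUBIC);B=cv2.resize(b[160:230,190:245],None,fx=5,fy=5,interpolation=cv2.INTER_CUBIC)
print(np.abs(A.astype(int)-cv2.imread("pics/c3.png"))[100:].max())
A[:350,:0]=0;o=np.zeros((480,800,3),np.uint8);o[:,:520]=A;o[:350,525:800]=B
cv2.imwrite("pics/c4.png",o)
```

```text
t 7.15 tcp [0.4854 0.1479 0.2283] rot [-180.     0.   162.3] F [-1.41  0.26 -0.91] tool d [-0.0996 -0.0128  0.0983]
192
```

View pics/c4.png

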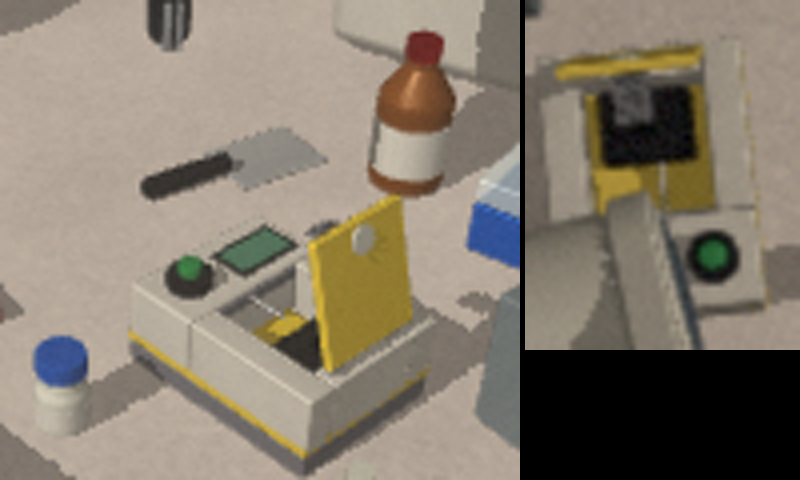

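The lid rose further since the last picture and now stands nearly upright: free corners (310,243) and (400,198), and from above a thin band at (560..700,60). I'll check its angle and that it has settled.

Emit:
{"fn": "drive_effector", "kwargs": {
  "plan": [
    [0, 0, 0, 0, 0],
    [0, 0, 0, 0, 0],
    [0, 0, 0, 0, 0],
    [0, 0, 0, 0, 0],
    [0, 0, 0, 0, 0],
    [0, 0, 0, 0, 0],
    [0, 0, 0, 0, 0],
    [0, 0, 0, 0, 0]
  ],
  "quiet": true
}}

```text
ok
```

Emit:
{"fn": "drive_effector", "kwargs": {
  "plan": [
    [0, 0, 0, 0, 0],
    [0, 0, 0, 0, 0],
    [0, 0, 0, 0, 0],
    [0, 0, 0, 0, 0]
  ],
  "quiet": true
}}

```text
ok
```

Run:
```python
from h import *
go(.5765,.1055,.13)
from cell import ctrl
a=ctrl.snapshot("scene")["pixels"]
A=cv2.resize(a[125:245,235:365],None,fx=4,fy=4,interpolation=cv2.INTER_CUBIC)
D=np.abs(A.astype(int)-cv2.imread("pics/c4.png")[:,:520]).max(2); print(D[180:].max(),(D>60).sum())
f=lambda u,v:(235+(u+.5)/4-.5,125+(v+.5)/4-.5)
g=lambda u,v:(190+(u-525+.5)/5-.5,160+(v+.5)/5-.5)
for s,t in(((310,243),(698,50)),((400,198),(558,68))):print(tri(f(*s),g(*t)).round(3))
for p in((310,243),(400,198)): print(at("scene",f(*p),.165).round(3))
```

```text
t 8.45 tcp [0.4854 0.1479 0.2283] rot [-180.    -0.   162.3] F [-0.1  -0.61 -0.16] tool d [-0.0997 -0.0127  0.0982]
16 0
[0.687 0.112 0.17 ]
[0.675 0.196 0.165]
[0.681 0.117]
[0.676 0.198]
```

The picture is unchanged over the last 1.3 s and the edge is at 0.165–0.170 m, so the lid is fully open and stable. On to the key.

Emit:
{"fn": "drive_effector", "kwargs": {
  "plan": [
    [0, -0.5, -0.06, 0, 0],
    [0, -0.5, -0.06, 0.3, 0],
    [0, -0.5, -0.06, 0.4, 0],
    [0, -0.5, -0.08, 0.5, 0],
    [0, 0, 0, 0.5, 0],
    [0, 0, 0, 0.16, 0],
    [0, 0, 0, 0, 0],
    [0, 0, 0, 0, 0]
  ]
}}

```text
time_s: 9.3
tcp_pos: [0.5769, 0.1055, 0.1362]
ee_rot: [180.0, 0.0, 162.3]
wrist_force: [0.5, -0.5, 0.2]
grip_width: -0.003
grasp_force: 0.0
```

```bash
python3 -c "
from h import go;go(.5765,.1055,.108)"
```

```text
t 9.3 tcp [0.5769 0.1055 0.1362] rot [180.    0.  162.3] F [ 0.45 -0.53  0.19] tool d [ 0.0004 -0.0001  0.0282]
```

Converted, 0.012 m is 0.24, 0.008 m is 0.16.

Emit:
{"fn": "drive_effector", "kwargs": {
  "plan": [
    [0, 0, 0, 0.24, 0],
    [0, 0, 0, 0.16, 0],
    [0, 0, 0, 0.08, 0],
    [0, 0, 0, 0.04, 0],
    [0, 0, 0, 0, 0],
    [0, 0, 0, 0, 0]
  ]
}}

```text
time_s: 9.9
tcp_pos: [0.5765, 0.1053, 0.1095]
ee_rot: [-180.0, -0.0, 162.3]
wrist_force: [-2.3, 1.9, 4.3]
grip_width: -0.002
grasp_force: 1.9
```

Emit:
{"fn": "drive_effector", "kwargs": {
  "plan": [
    [0, 0, 0, 0.04, 0],
    [0, 0, 0, 0.02, 0],
    [0, 0, 0, 0, 0],
    [0, 0, 0, 0, 0]
  ]
}}

```text
time_s: 10.3
tcp_pos: [0.5767, 0.1053, 0.1078]
ee_rot: [180.0, 0.0, 162.3]
wrist_force: [-8.0, -0.0, 18.9]
grip_width: -0.001
grasp_force: 9.8
```

The force rose to 18.9 N with the tip 5 mm down, so the key is at its stop. Retracting.

Converted, -0.03 m is -0.6, 0.025 m is 0.5.

Emit:
{"fn": "drive_effector", "kwargs": {
  "plan": [
    [0, 0, 0, -0.3, 0],
    [0, 0, 0, -0.6, 0],
    [0, 0.4, -0.12, -0.6, 0],
    [0, 0.5, -0.16, -0.6, 0],
    [0, 0.5, -0.16, -0.4, 0],
    [0, 0.5, -0.16, 0, 0],
    [0, 0, 0, 0, 0],
    [0, 0, 0, 0, 0]
  ]
}}

```text
time_s: 11.1
tcp_pos: [0.4775, 0.1055, 0.2318]
ee_rot: [180.0, 0.1, 162.3]
wrist_force: [1.0, -0.9, 0.8]
grip_width: 0.003
grasp_force: 0.0
```

Emit:
{"fn": "drive_effector", "kwargs": {
  "plan": [
    [0, 0, 0, 0, 0],
    [0, 0, 0, 0, 0],
    [0, 0, 0, 0, 0],
    [0, 0, 0, 0, 0],
    [0, 0, 0, 0, 0]
  ]
}}

```text
time_s: 11.6
tcp_pos: [0.4773, 0.1055, 0.2311]
ee_rot: [-180.0, -0.0, 162.3]
wrist_force: [0.8, -0.9, 0.6]
grip_width: 0.002
grasp_force: 0.0
```

Run:
```python
from cell import ctrl
import cv2
cv2.imwrite("pics/end.png",ctrl.snapshot("scene")["pixels"])
```

```text
(no output)
```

View pics/end.png

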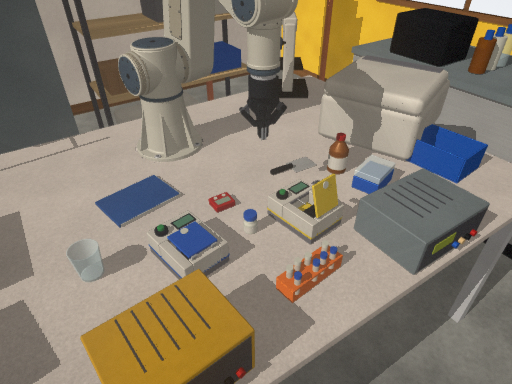

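The yellow lid stands open at (326,196), its key is up at (282,194), the blue reader is shut, nothing else has moved, and the arm is clear.

```bash
python3 -c "
from cell import ctrl;print(ctrl.finish_job())"
```

```text
the job is handed in; nothing more can be done
None
```

The yellow lid popped open with one press and stayed open on its own; the green key was pressed to its stop, the arm moved clear, and the job was handed in at about 12 s (no verdict was returned).

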